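Set the stop of a height stand to a sample flange and lock it

ROBOT

A 6-joint arm with a two-finger parallel gripper is mounted at the origin on a cart in front of the work surface, level with it; the furniture and walls round the work are solid. World frame = base frame: x ahead of the robot, y to its left, z up, the work surface at z = 0. Lengths are in m, angles in rad, forces in N, time in s.
With the tool pointing down it reaches from about 0.3 to 0.75 m from the base axis. Payload 8.5 kg.
Tool frame: the origin (TCP) lies where the fingers leave the gripper's body, on its centre line; the fingertips stand 73 mm ahead of it and the grasp point (between the pads) lies 54 mm ahead of it (env.grasp_offset is the distance from the TCP to the grasp point, in m); y points along the fingers, x is the direction in which the jaws open and shut, and the axes are right-handed (so a half turn about y gives the same grasp; the last joint's range is limited). The gripper opens to 85 mm and grips with 20 to 120 N. Pads are 22 mm wide; open, the fingers measure 114 mm over their backs; the gripper's body (76 mm by 85 mm) begins 54 mm behind the grasp point. The pads swing forward as they close: fully open they stand 13 mm farther back than shut.
Start: joints at [1.035, 0.381, 1.297, -0, 1.464, -0.215], TCP at [0.173, 0.522, 0.304] pointing down, gripper open.
Joint ranges: [-3.11, 3.11], [-0.89, 2.33], [0.22, 2.48], [-1.42, 4.56], [0.17, 2.85], [-2.88, 2.88]. Speed limits (rad/s): [2.39, 2.39, 3.14, 3.14, 3.14, 3.14].

INTERFACE

Orientations are given as a 3x3 rotation matrix whose columns are the frame's x, y, z axes.
In Python, from workcell import monitor, camera, close_job, env gives the robot as it stands.
- The arm moves only by the tool step_arm, never from a script. Its argument "plan" is a list of rows, each a list of 7 numbers: the shift along the tool's x, y, z scaled (see below), then the turn, a rotation vector about the tool's x, y, z scaled (see below), then the opening, from 0 (shut) to 1 (fully open). A call has 1 to 8 rows; each row is the pose to reach, as a shift and turn from the pose commanded when the call began, along the tool's axes at that moment; what a row does not reach only later rows make up. The controller multiplies each number of a shift by 0.75 m and each number of a turn by 120 degrees. A row lasts 1/8 s, in which the tool goes at most 62.5 mm and 10.7 degrees, less where a joint would pass 70% of its speed; a pose out of reach is approached as far as the arm can. A call with a number of a shift or a turn outside -1 to 1 is refused whole. A call with a gripper value outside its range is refused whole. The fingers move at their own pace and stop on an object; "force" is the grip in N (left out, the last holds). Time passes only in rows, so rows that repeat a pose let the fingers close. It gives the time, the measured TCP pose, the force and the opening at its end, in the units of the state.
- monitor.get_state(): the state, without advancing time (a new reading comes with each control period).
- camera(name): name is "scene" or "top"; returns a dict with "color" (420x560x3 uint8, blue, green, red), "z_map" (420x560 float32, m along the optical axis (not along the pixel's ray), 0 where there is no reading), "K" (3x3 intrinsics, pixels), "dist" ([k1, k2, p1, p2, k3] as OpenCV has them; the pictures are not rectified), "rvec" (rotation vector, rad) and "tvec" (3), from world to camera coordinates, as OpenCV has them. Camera axes: x right, y down, z forward; pixel columns grow to the right and rows downward; lengths in m; the calibration is good to about 2 mm. A picture is of the moment at which its call begins.
- close_job(): hands the job in, once; it reports no verdict.
The state is a dict: "clock": time; "qpos": joint angles; "qd": joint speeds; "effort": joint torques, N m; "position": TCP position; "eef_rot": TCP orientation; "ft_force": force on the tool from outside, world axes, zero at the start; "moment": the same for the moment, N m; "grip_width": opening from 0.0 (shut) to 1.0 (fully open).
Only numpy, scipy, OpenCV 4.12 (cv2) and the standard library are available. Lean on these libraries where they do the work, as an engineer would, in place of code of your own. Each camera call takes 0.05 s, during which the arm holds its last target.

TASK

The stop rod of the bench height stand is still clamped where the last batch needed it. Swing its clamp lever open, push the rod down gently until its foot just rests on the sample flange in the seat, without pressing hard on it, then swing the lever fully closed again so that the stop stays locked in touch with the flange. Do not disturb the spare flange, the V-block and the gauge that lie beside the stand.

Things in the scene. Friction and masses are not known exactly. Their poses are not given: they have to be found in the camera images.
- stand: grey bench height stand, fixed to the table: base 140 x 100 x 14, column (dia 28, top at 128 mm) at its rear, and a head overhanging to the front at heights 84 to 112 mm that carries the stop rod and the clamp lever. Origin: centre of the base's underside; +x points from the front to the column, z up. Rod axis at x = -20, y = 0 mm.
- knob_top (a point): centre of the flat top (dia 22) of the black knob on the upper end of the vertical stop rod. Knob dia 27, 21 high; rod dia 12; between 140 and 175 mm above the table. Moves with the rod.
- stop_rod: vertical steel stop rod, dia 12, with a foot (dia 24) below and the knob above. Origin: centre of the foot's underside, 107 mm below knob_top; slides from 68 down to 32 mm above the table. With the lever open it goes down under about 2 N on the knob (drag 4 N, weight 2.5 N) and stays where it is left; closed, the cam holds it to some 20 N. The foot has a stiff rubber buffer: 1 mm per 12 N.
- lever_pivot (a point): point on the vertical pivot of the clamp lever at mid-height of the lever; at x = -41.2, y = 0, z = 98 mm of the stand.
- lever_grip (a point): point on the axis of the lever's black grip, 75 mm from the pivot and level with it. The grip is a horizontal round bar, dia 16, from 44 to 98 mm from the pivot; clear above, below and on both sides.
- clamp_lever (a joint): turn of the clamp lever about its vertical pivot, rad. 0 = closed, at its end stop, grip pointing to the stand's -y; grows as the grip swings clockwise seen from above to the stand's -x (front); 1.6 = fully open. Its eccentric cam bears on the rod below about 0.7 and pinches hardest at 0.12, so the last of closing is stiff (about 5 N at the grip). It stays where it is left.
- seat: round seat on the stand's base under the rod; its top plate (dia 75) is screwed up or down by hand for each batch and carries the sample flange: disc dia 60, with a hub dia 34 whose flat top, hole in the middle, is what the foot meets. Origin: centre of the fixed ring's underside, on the rod axis, 14 mm above the table. It does not tell the flange's height: the hub top stands 39 to 49 mm above the table.
- spare_flange: a spare flange, same shape as the sample, lying on the table left of the stand. Origin: centre of its underside.
- vee: ground steel V-block, 45 x 48 x 36, standing on the table left of the stand. Origin: centre of its underside.
- gauge: flat steel gap gauge, 36 x 110 x 8, lying on the table right of the stand. Origin: centre of its underside.

How it is judged:
By the outcome, as a careful person would: the job done as asked, in the order asked, and still so for the second after the job is handed in, with the robot touching nothing.
It also fails if it takes over 64 s, if anything falls off the work surface, if the arm or the gripper's body presses on something with over 40 N, if the wrist force passes 120 N, or if a joint passes its speed limit or range.

## Working session

There is one attempt and no reset: what is moved stays moved. The work goes in short steps, Python scripts to look and compute and a tool call to move; the robot and the scene stay as the last step left them, time stands still between calls to the robot, and variables do not carry over. Pictures are saved under pics/ and viewed, and the job is handed in when it is done.

Besides the shell and the picture viewer there is one more tool, called after ">>>" by a JSON object that holds its "name" and its "arguments", one argument or row to a line. step_arm: Moves the arm, as the interface text tells. Its arguments: {"type":"object","properties":{"plan":{"type":"array"},"force":{"type":"number"}},"required":["plan"]}

```bash
ls; mkdir -p pics
python3 - <<'E'
from workcell import monitor,camera,env
import cv2,numpy as np
for n in("scene","top"):
    c=camera(n); cv2.imwrite(f"pics/{n}0.png",c["color"]); np.savez(f"{n}0.npz",**c)
    print(n,c["K"],c["dist"],c["rvec"],c["tvec"])
s=monitor.get_state(); print(s)
E
```

```text
pics
scene [[386.50388123   0.         285.10577206]
 [  0.         386.50388123 211.6429893 ]
 [  0.           0.           1.        ]] [-0.02618905  0.          0.          0.          0.        ] [ 2.2521646  -0.64337141  0.2941616 ] [-0.46428263  0.25858408  0.76363949]
top [[448.69049084   0.         284.91034387]
 [  0.         448.69049084 217.76688957]
 [  0.           0.           1.        ]] [-0.04220522  0.          0.          0.          0.        ] [ 2.04961587 -2.17205245  0.23892396] [-0.01317931  0.54746272  0.90617331]
{'clock': 0.1, 'qpos': array([ 1.03467024e+00,  3.81121190e-01,  1.29816181e+00, -1.87953065e-05,
        1.46360260e+00, -2.15283740e-01]), 'qd': array([-0.00163718, -0.00270081, -0.00209131,  0.00029679,  0.0006823 ,
       -0.00179506]), 'effort': array([ 3.92748305e-03, -4.49226022e+01, -2.31653327e+01, -1.94479321e-04,
        3.76390628e-03,  2.30175226e-05]), 'position': array([0.17335842, 0.52178308, 0.30338526]), 'eef_rot': array([[ 3.15363709e-01, -6.44383963e-04, -9.48970661e-01],
       [ 9.48970034e-01, -1.12108423e-03,  3.15364262e-01],
       [-1.26709172e-03, -9.99999164e-01,  2.57951790e-04]]), 'ft_force': array([-0.28972127, -0.11561914,  0.07968336]), 'moment': array([-0.03488989, -0.02743652,  0.03908981]), 'grip_width': 1.0004007655426401}
```

View pics/scene0.png

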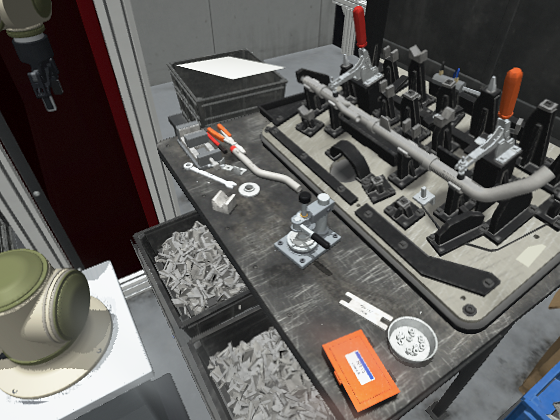

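View pics/top0.png

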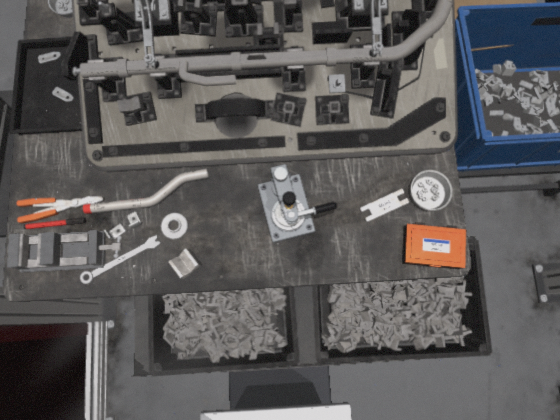

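Run:
```python
import cv2
a=cv2.imread("pics/scene0.png")[170:280,250:370]; b=cv2.imread("pics/top0.png")[150:250,240:350]
cv2.imwrite("pics/s_c.png",cv2.resize(a,None,fx=5,fy=5,interpolation=cv2.INTER_CUBIC))
cv2.imwrite("pics/t_c.png",cv2.resize(b,None,fx=6,fy=6,interpolation=cv2.INTER_CUBIC))
```

```text
(no output)
```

View pics/s_c.png

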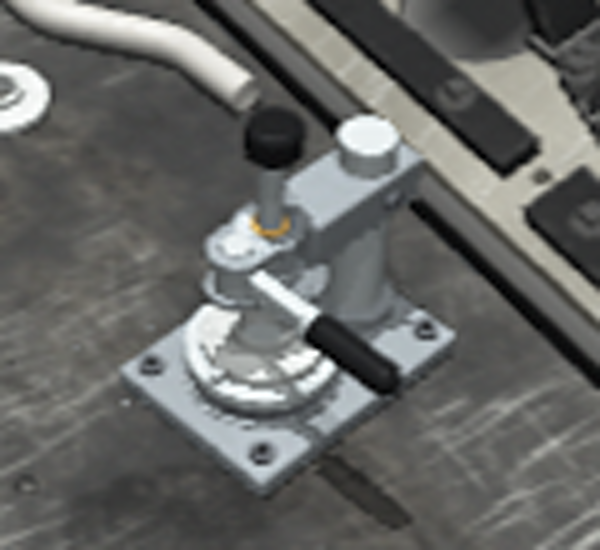

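View pics/t_c.png

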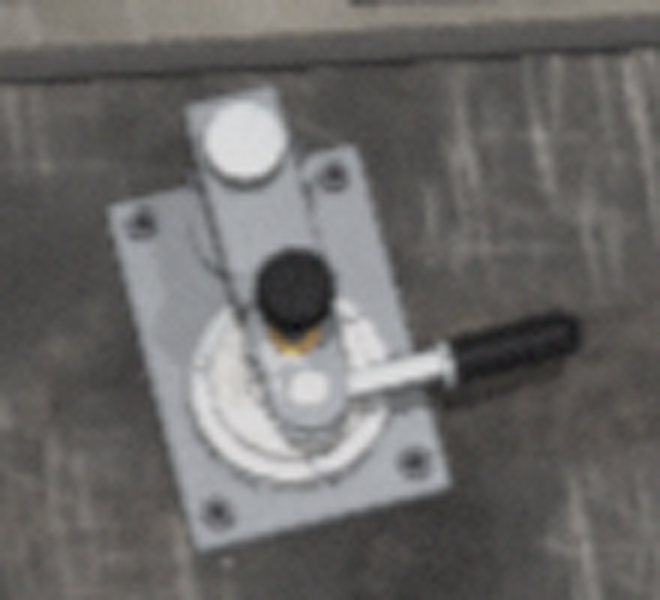

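```bash
cat > h.py <<'E'
import numpy as np,cv2
from scipy.optimize import least_squares
def load(n): return dict(np.load(n))
def proj(c,P): return cv2.projectPoints(np.atleast_2d(P).astype(float),c["rvec"],c["tvec"],c["K"],c["dist"])[0][:,0]
def tri(obs):
    f=lambda X:np.concatenate([proj(c,X)[0]-p for c,p in obs])
    r=least_squares(f,[.45,0.,.1]); return r.x,np.abs(r.fun).max()
def ray(c,p):
    R=cv2.Rodrigues(c["rvec"])[0]; u=cv2.undistortPoints(np.array([[p]],float),c["K"],c["dist"])[0,0]
    return -R.T@c["tvec"].ravel(), R.T@np.r_[u,1]
def onz(c,p,z):
    o,d=ray(c,p); return o+d*(z-o[2])/d[2]
def back(c,v,u):
    z=c["z_map"][v,u]; o,d=ray(c,(u,v)); return o+d*z
E
python3 - <<'E'
from h import *
S=load("scene0.npz");T=load("top0.npz")
s=lambda x,y:np.array([(x+.5)/5-.5+250,(y+.5)/5-.5+170]); t=lambda x,y:np.array([(x+.5)/6-.5+240,(y+.5)/6-.5+150])
print("cams",ray(S,(0,0))[0],ray(T,(0,0))[0])
for n,a,b in [("column",(369,138),(245,137)),("knob",(274,122),(296,285)),("pivot cap",(237,245),(309,385)),("grip near",(313,332),(450,362)),("gripfar",(390,378),(572,330)),
 ("c front",(262,487),(450,488)),("c left",(122,370),(200,548)),("c right",(455,335),(355,148))]:
    X,r=tri([(S,s(*a)),(T,t(*b))]); print(n,X.round(4),r.round(2))
cs=[onz(T,t(*p),.014) for p in[(110,208),(355,148),(450,488),(200,548)]]
print(np.array(cs).round(4)); m=np.mean(cs,0);print(m)
x=(cs[0]+cs[1]-cs[2]-cs[3]);print("yaw",np.degrees(np.arctan2(x[1],x[0])),np.linalg.norm(x)/2)
y=(cs[0]+cs[3]-cs[2]-cs[1]);print(np.degrees(np.arctan2(-y[0],y[1])),np.linalg.norm(y)/2)
cs=[onz(S,s(*p),.014) for p in[(455,335),(262,487),(122,370)]]
print(np.array(cs).round(4),(cs[0]+cs[2])/2); x=cs[0]-cs[1];print("yaw",np.degrees(np.arctan2(x[1],x[0])),np.linalg.norm(x))
# depth
for p in[t(245,137),t(296,285),t(309,385)]:
    u,v=np.round(p).astype(int); print(back(T,v,u).round(4))
for p in[s(369,138),s(274,122),s(237,245)]:
    u,v=np.round(p).astype(int); print(back(S,v,u).round(4))
E
```

```text
cams [ 0.18351103 -0.56487601  0.71610625] [ 0.33940065 -0.02967993  1.00247967]
column [ 0.6267 -0.0402  0.126 ] 0.08
knob [ 0.5611 -0.0532  0.1744] 0.31
pivot cap [ 0.5419 -0.0572  0.1134] 0.21
grip near [ 0.5506 -0.1067  0.097 ] 0.04
gripfar [ 0.5591 -0.1495  0.102 ] 0.38
c front [ 0.5234 -0.111   0.0108] 0.51
c left [ 0.5053 -0.016   0.0127] 0.31
c right [ 0.6574 -0.0839  0.0141] 0.49
[[ 0.6378  0.0116  0.014 ]
 [ 0.6564 -0.0835  0.014 ]
 [ 0.5217 -0.1103  0.014 ]
 [ 0.5045 -0.0158  0.014 ]]
[ 0.58011976 -0.04949227  0.014     ]
yaw 11.439575088387071 0.13673324695765812
10.712256151268297 0.09643607259168617
[[ 0.6589 -0.0841  0.014 ]
 [ 0.5231 -0.1133  0.014 ]
 [ 0.5055 -0.0173  0.014 ]] [ 0.58216949 -0.05067869  0.014     ]
yaw 12.149637173758135 0.13888100516838303
[ 0.6273 -0.0394  0.1267]
[ 0.5612 -0.0532  0.1724]
[ 0.5408 -0.0568  0.1145]
[ 0.6246 -0.0415  0.1286]
[ 0.5624 -0.0511  0.1725]
[ 0.5405 -0.0601  0.1155]
```

```bash
cat >> h.py <<'E'
from scipy.spatial.transform import Rotation as Ro
O=np.array([.581,-.050]); YAW=np.radians(11.4)
A=np.array([[np.cos(YAW),-np.sin(YAW)],[np.sin(YAW),np.cos(YAW)]])
def w(p): return O+A@np.array(p,float)      # stand xy (m) -> world
def Rdown(yaw): # tool x at world yaw, y down
    x=np.array([np.cos(yaw),np.sin(yaw),0]);y=np.array([0,0,-1.]);return np.c_[x,y,np.cross(x,y)]
def row(cp,cR,P,R):
    d=cR.T@(np.array(P)-cp)/.75; r=Ro.from_matrix(cR.T@R).as_rotvec()/np.radians(120)
    return np.r_[d,r].round(4).tolist()
def fing(th,L,side): # finger centre, stand frame; side>0 trailing (opening push), offset = side
    d=np.array([-np.sin(th),-np.cos(th)]);t=np.array([-np.cos(th),np.sin(th)])
    return w(np.array([-.0412,0])+L*d-side*t)
def state():
    from workcell import monitor
    return monitor.get_state()
E
python3 - <<'E'
from h import *
s=state();p,R=s["position"],s["eef_rot"]
T=fing(0,.08,.034); print(T, w([-.02,0]),w([-.0412,0]))
print(row(p,R,[*T,.303],Rdown(YAW+np.pi/2)))
E
```

```text
[ 0.58975463 -0.12984483] [ 0.56139458 -0.05395315] [ 0.54061283 -0.05814348]
[-0.6494, 0.0011, -0.8009, -0.0003, -0.2482, -0.0006]
```

>>> {"name": "step_arm", "arguments": {
  "plan": [
    [-0.65,0,-0.8,0,-0.248,0,0],
    [-0.65,0,-0.8,0,-0.248,0,0],
    [-0.65,0,-0.8,0,-0.248,0,0],
    [-0.65,0,-0.8,0,-0.248,0,0],
    [-0.65,0,-0.8,0,-0.248,0,0],
    [-0.65,0,-0.8,0,-0.248,0,0],
    [-0.65,0,-0.8,0,-0.248,0,0],
    [-0.65,0,-0.8,0,-0.248,0,0]
  ],
  "force": 40
}}

```text
clock: 1.1
position: [0.433, 0.115, 0.304]
eef_rot: [[-0.197, -0.0, -0.98], [0.98, 0.0, -0.197], [0.0, -1.0, 0.0]]
ft_force: [1.1, 1.2, 0.4]
grip_width: -0.002
```

Run:
```python
from h import *
s=state();p,R=s["position"],s["eef_rot"]
T=fing(0,.08,.034); print(p)
print(row(p,R,[*T,.303],Rdown(YAW+np.pi/2)),row(p,R,[*T,.157],Rdown(YAW+np.pi/2)))
```

```text
[0.43304605 0.11499681 0.30396631]
[-0.3612, 0.0012, -0.1405, -0.0, -0.0003, 0.0001] [-0.3613, 0.1959, -0.1405, -0.0, -0.0003, 0.0001]
```

>>> {"name": "step_arm", "arguments": {
  "plan": [
    [-0.36,0,-0.14,0,0,0,0],
    [-0.36,0,-0.14,0,0,0,0],
    [-0.36,0,-0.14,0,0,0,0],
    [-0.36,0,-0.14,0,0,0,0],
    [-0.36,0,-0.14,0,0,0,0],
    [-0.36,0,-0.14,0,0,0,0],
    [-0.36,0.08,-0.14,0,0,0,0],
    [-0.36,0.08,-0.14,0,0,0,0]
  ]
}}

```text
clock: 2.1
position: [0.5869, -0.1257, 0.2406]
eef_rot: [[-0.198, -0.009, -0.98], [0.98, 0.004, -0.198], [0.005, -1.0, 0.008]]
ft_force: [0.7, 0.0, -0.0]
grip_width: 0.001
```

Run:
```python
from h import *
from workcell import camera
s=state();p,R=s["position"],s["eef_rot"]
T=fing(0,.08,.034); print(p,T,s["ft_force"])
print(row(p,R,[*T,.157],Rdown(YAW+np.pi/2)))
out=[]
for n in("scene","top"):
    c=camera(n);np.savez(f"{n}1.npz",**c)
a=dict(np.load("scene1.npz"))["color"][110:290,220:420];b=dict(np.load("top1.npz"))["color"][130:310,220:420]
cv2.imwrite("pics/v1.png",cv2.resize(np.hstack([a,b]),None,fx=2,fy=3,interpolation=2))
```

```text
[ 0.58693075 -0.12568473  0.24064735] [ 0.58975463 -0.12984483] [ 0.74349882  0.04112229 -0.01995313]
[-0.0068, 0.1115, -0.0034, -0.0036, 0.0001, 0.0026]
```

View pics/v1.png

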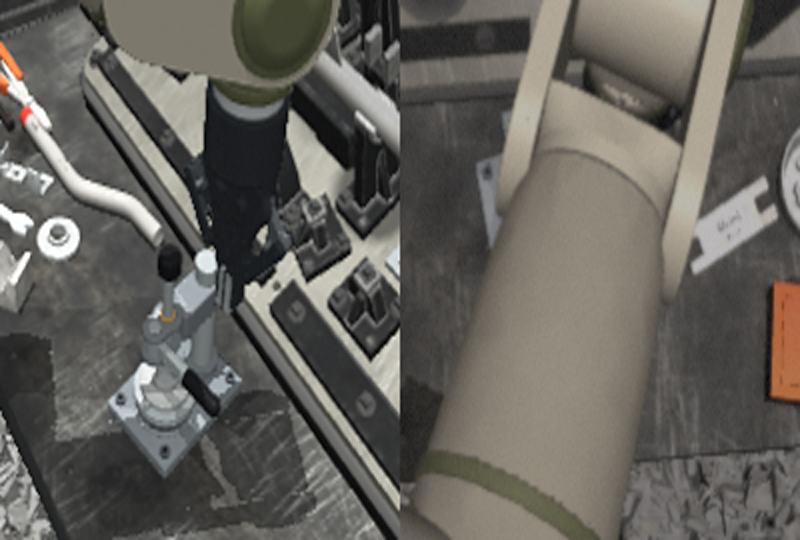

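>>> {"name": "step_arm", "arguments": {
  "plan": [
    [-0.006,0.05,-0.002,0,0,0,0],
    [-0.006,0.11,-0.002,0,0,0,0],
    [-0.006,0.11,-0.002,0,0,0,0],
    [-0.006,0.11,-0.002,0,0,0,0]
  ]
}}

```text
clock: 2.7
position: [0.5921, -0.1313, 0.1646]
eef_rot: [[-0.198, 0.004, -0.98], [0.98, -0.002, -0.198], [-0.003, -1.0, -0.004]]
ft_force: [0.5, 0.0, 0.9]
grip_width: 0.003
```

```bash
cat > look.py <<'E'
import sys
from h import *
from workcell import camera
k=sys.argv[1];x0,x1,y0,y1=map(int,sys.argv[2:6])
c=camera("scene");np.savez(f"scene{k}.npz",**c)
a=c["color"][y0:y1,x0:x1];f=min(800/a.shape[1],600/a.shape[0])
cv2.imwrite(f"pics/v{k}.png",cv2.resize(a,None,fx=f,fy=f,interpolation=2))
E
python3 look.py 2 250 400 130 270
python3 - <<'E'
from h import *
s=state();p,R=s["position"],s["eef_rot"];print(p,R.round(3),s["ft_force"])
for th in (0,.2,.4,.6,.8,1.0,1.2,1.4,1.57): print(th,row(p,R,[*fing(th,.08,.019),.157],Rdown(YAW+np.pi/2-th)))
E
```

```text
[ 0.59200436 -0.1314069   0.16461343] [[-0.198  0.005 -0.98 ]
 [ 0.98  -0.002 -0.198]
 [-0.003 -1.    -0.004]] [-0.71050539  0.29406794 -0.53115436]
0 [0.0027, 0.0101, 0.0226, 0.0019, -0.0, -0.0014]
0.2 [-0.0002, 0.01, 0.0443, 0.0021, 0.0955, -0.0012]
0.4 [0.0012, 0.0099, 0.0661, 0.0022, 0.1909, -0.001]
0.6 [0.007, 0.0098, 0.0872, 0.0023, 0.2864, -0.0008]
0.8 [0.0168, 0.0097, 0.1068, 0.0024, 0.3819, -0.0005]
1.0 [0.0304, 0.0096, 0.124, 0.0025, 0.4774, -0.0003]
1.2 [0.0471, 0.0095, 0.1381, 0.0025, 0.5729, -0.0]
1.4 [0.0662, 0.0094, 0.1487, 0.0026, 0.6684, 0.0002]
1.57 [0.0839, 0.0093, 0.1546, 0.0026, 0.7496, 0.0004]
```

View pics/v2.png

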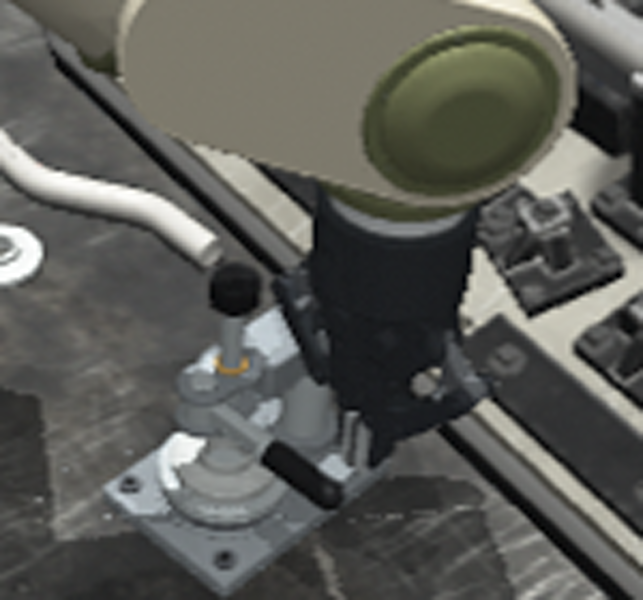

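Run:
```python
from h import *
s=state();p,R=s["position"],s["eef_rot"]
for sd,th in ((.034,0),(.019,0),(.019,.1),(.019,.2),(.019,.3),(.019,.4),(.019,.5),(.019,.6)): print(th,row(p,R,[*fing(th,.086,sd),.158],Rdown(YAW+np.pi/2-th)))
```

```text
0 [-0.0053, 0.0088, 0.0026, 0.0019, -0.0, -0.0014]
0 [-0.0053, 0.0087, 0.0226, 0.0019, -0.0, -0.0014]
0.1 [-0.0073, 0.0087, 0.0341, 0.002, 0.0477, -0.0013]
0.2 [-0.0081, 0.0087, 0.0458, 0.0021, 0.0955, -0.0012]
0.3 [-0.0077, 0.0086, 0.0576, 0.0021, 0.1432, -0.0011]
0.4 [-0.0062, 0.0086, 0.0692, 0.0022, 0.1909, -0.001]
0.5 [-0.0035, 0.0085, 0.0806, 0.0022, 0.2387, -0.0009]
0.6 [0.0004, 0.0084, 0.0917, 0.0023, 0.2864, -0.0008]
```

>>> {"name": "step_arm", "arguments": {
  "plan": [
    [-0.005,0,0,0,0,0,0],
    [-0.005,0,0,0,0,0,0]
  ]
}}

```text
clock: 3.0
position: [0.592, -0.1352, 0.1625]
eef_rot: [[-0.197, 0.002, -0.98], [0.98, -0.001, -0.197], [-0.001, -1.0, -0.001]]
ft_force: [0.1, 1.1, -0.6]
grip_width: -0.001
```

Run:
```python
from h import *
s=state();p,R=s["position"],s["eef_rot"];print(p,R.round(3),s["ft_force"])
for sd,th in ((.034,0),(.019,0),(.019,.1),(.019,.2),(.019,.3),(.019,.4),(.019,.5),(.019,.6)): print(th,row(p,R,[*fing(th,.086,sd),.158],Rdown(YAW+np.pi/2-th)))
```

```text
[ 0.59198008 -0.13523523  0.16253538] [[-0.197  0.002 -0.98 ]
 [ 0.98  -0.001 -0.197]
 [-0.001 -1.    -0.001]] [ 0.14439333  1.07970228 -0.64578858]
0 [-0.0004, 0.006, 0.0015, 0.0007, -0.0003, -0.0005]
0 [-0.0004, 0.006, 0.0215, 0.0007, -0.0003, -0.0005]
0.1 [-0.0023, 0.006, 0.0331, 0.0007, 0.0474, -0.0005]
0.2 [-0.0031, 0.006, 0.0448, 0.0007, 0.0952, -0.0004]
0.3 [-0.0028, 0.006, 0.0565, 0.0007, 0.1429, -0.0004]
0.4 [-0.0012, 0.006, 0.0681, 0.0008, 0.1907, -0.0004]
0.5 [0.0015, 0.0059, 0.0796, 0.0008, 0.2384, -0.0003]
0.6 [0.0053, 0.0059, 0.0907, 0.0008, 0.2862, -0.0003]
```

>>> {"name": "step_arm", "arguments": {
  "plan": [
    [0,0.006,0.01,0,0,0,0],
    [0,0.006,0.02,0,0,0,0],
    [-0.002,0.006,0.032,0,0.047,0,0],
    [-0.003,0.006,0.044,0,0.095,0,0],
    [-0.003,0.006,0.056,0,0.143,0,0]
  ]
}}

```text
clock: 3.62
position: [0.5508, -0.1451, 0.157]
eef_rot: [[0.104, 0.001, -0.995], [0.995, 0.001, 0.104], [0.001, -1.0, -0.001]]
ft_force: [4.4, 2.5, -1.0]
grip_width: -0.002
```

```bash
python3 look.py 3 230 380 130 270
python3 - <<'E'
from h import *
s=state();p,R=s["position"],s["eef_rot"];print(p,R.round(3),s["ft_force"])
for th in (.3,.45,.6,.75,.9,1.05,1.2,1.35,1.5): print(th,row(p,R,[*fing(th,.086,.019),.157],Rdown(YAW+np.pi/2-th)))
E
```

```text
[ 0.54991215 -0.14527186  0.15703325] [[ 0.108  0.    -0.994]
 [ 0.994  0.001  0.108]
 [ 0.001 -1.    -0.   ]] [1.18989193 1.67451925 0.26474014]
0.3 [-0.0003, 0.0, -0.0013, 0.0001, -0.0036, 0.0003]
0.45 [-0.003, 0.0, 0.0161, 0.0001, 0.0681, 0.0003]
0.6 [-0.003, 0.0, 0.0337, 0.0001, 0.1397, 0.0003]
0.75 [-0.0003, 0.0, 0.0511, 0.0001, 0.2113, 0.0003]
0.9 [0.0049, 0.0, 0.0679, 0.0, 0.2829, 0.0003]
1.05 [0.0125, 0.0, 0.0838, 0.0, 0.3545, 0.0003]
1.2 [0.0225, 0.0, 0.0983, -0.0, 0.4262, 0.0003]
1.35 [0.0345, 0.0, 0.1112, -0.0, 0.4978, 0.0003]
1.5 [0.0483, 0.0, 0.1221, -0.0001, 0.5694, 0.0003]
```

View pics/v3.png

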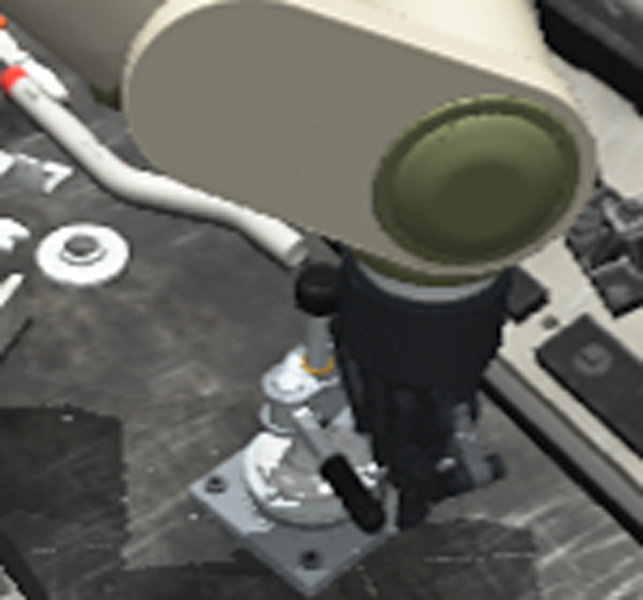

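>>> {"name": "step_arm", "arguments": {
  "plan": [
    [-0.003,0,0.016,0,0.068,0,0],
    [-0.003,0,0.034,0,0.14,0,0],
    [0,0,0.051,0,0.211,0,0],
    [0.005,0,0.068,0,0.283,0,0],
    [0.0125,0,0.084,0,0.355,0,0],
    [0.0225,0,0.098,0,0.426,0,0],
    [0.0345,0,0.111,0,0.498,0,0],
    [0.048,0,0.122,0,0.569,0,0]
  ]
}}

```text
clock: 4.68
position: [0.463, -0.1002, 0.1571]
eef_rot: [[0.963, -0.0, -0.271], [0.271, -0.0, 0.963], [-0.0, -1.0, -0.0]]
ft_force: [1.3, 0.0, -0.3]
grip_width: -0.001
```

```bash
python3 look.py 4 210 360 130 270
python3 - <<'E'
from h import *
s=state();p,R=s["position"],s["eef_rot"];print(p,R.round(3),s["ft_force"])
for sd,th in ((.019,1.5),(.019,1.55),(.019,1.6),(.034,1.6)): print(th,row(p,R,[*fing(th,.086,sd),.157],Rdown(YAW+np.pi/2-th)))
E
```

```text
[ 0.46215793 -0.09895042  0.15706321] [[ 0.964 -0.001 -0.266]
 [ 0.266  0.001  0.964]
 [-0.001 -1.     0.001]] [-0.09187163  3.14676037 -0.51291627]
1.5 [0.0007, 0.0001, -0.0008, -0.0004, -0.0001, -0.0005]
1.55 [-0.0005, 0.0001, 0.005, -0.0004, 0.0237, -0.0005]
1.6 [-0.0013, 0.0001, 0.0108, -0.0004, 0.0476, -0.0005]
1.6 [-0.0033, 0.0001, -0.0091, -0.0004, 0.0476, -0.0005]
```

View pics/v4.png

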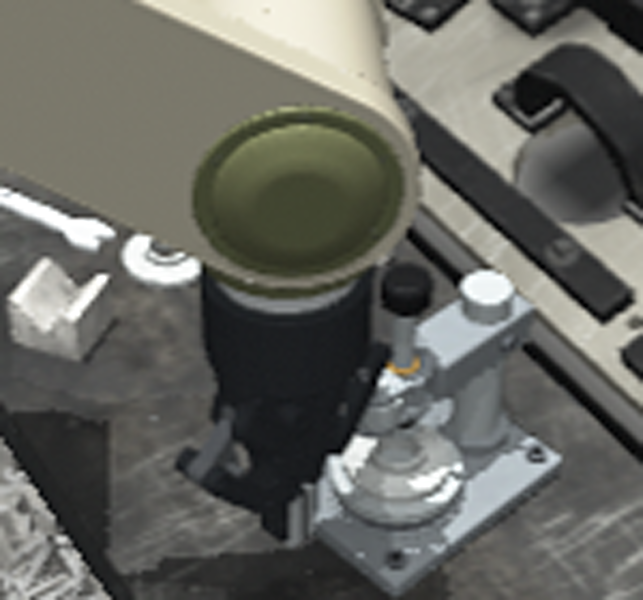

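>>> {"name": "step_arm", "arguments": {
  "plan": [
    [0,0,0.004,0,0.02,0,0],
    [0,0,0.006,0,0.03,0,0],
    [0,0,-0.02,0,0.03,0,0],
    [0,0,-0.02,0,0.03,0,0],
    [0,-0.08,-0.02,0,0.03,0,0],
    [0,-0.16,-0.02,0,0.03,0,0],
    [0,-0.18,-0.02,0,0.03,0,0]
  ]
}}

```text
clock: 5.6
position: [0.4682, -0.1152, 0.2956]
eef_rot: [[0.977, 0.006, -0.214], [0.214, -0.003, 0.977], [0.005, -1.0, -0.004]]
ft_force: [0.1, -0.7, -0.6]
grip_width: 0.002
```

```bash
python3 look.py 5 230 380 150 290
python3 - <<'E'
from h import *
s=state();p,R=s["position"],s["eef_rot"];print(p,R.round(3),s["ft_force"])
print(row(p,R,[*w([-.02,0]),.29],R),row(p,R,[*w([-.02,0]),.255],R))
E
```

```text
[ 0.46827252 -0.11523416  0.29577321] [[ 0.977  0.006 -0.214]
 [ 0.214 -0.003  0.977]
 [ 0.005 -1.    -0.004]] [ 0.70680126 -0.46375014  1.60425354]
[0.1387, 0.0082, 0.0533, 0.0, 0.0, 0.0] [0.1385, 0.0548, 0.0534, 0.0, 0.0, 0.0]
```

View pics/v5.png

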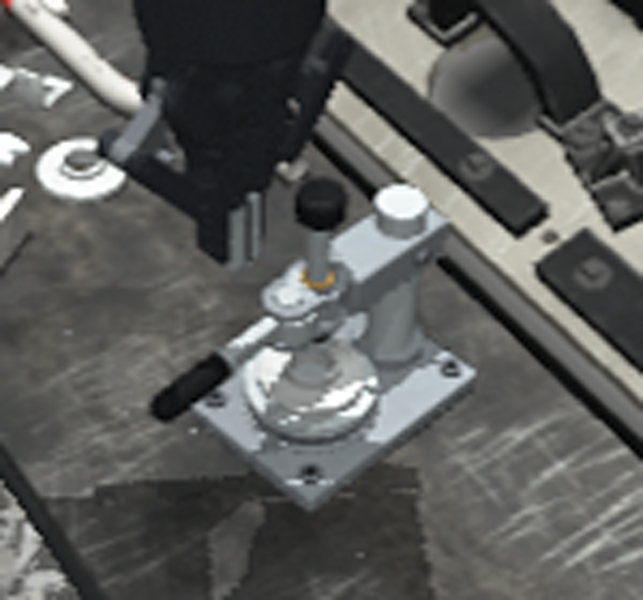

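>>> {"name": "step_arm", "arguments": {
  "plan": [
    [0.07,0,0.026,0,0,0,0],
    [0.138,0.01,0.053,0,0,0,0],
    [0.138,0.04,0.053,0,0,0,0],
    [0.138,0.05,0.053,0,0,0,0],
    [0.138,0.05,0.053,0,0,0,0],
    [0.138,0.05,0.053,0,0,0,0]
  ]
}}

```text
clock: 6.4
position: [0.5602, -0.0542, 0.2553]
eef_rot: [[0.977, 0.001, -0.213], [0.213, -0.0, 0.977], [0.001, -1.0, -0.001]]
ft_force: [-0.6, -0.3, 0.5]
grip_width: -0.003
```

```bash
python3 look.py 6 230 380 130 270
python3 - <<'E'
from h import *
s=state();p,R=s["position"],s["eef_rot"];print(p,R.round(3),s["ft_force"])
print(row(p,R,[*w([-.02,0]),.25],R))
E
```

```text
[ 0.56026887 -0.05418362  0.2553674 ] [[ 0.977  0.001 -0.213]
 [ 0.213 -0.     0.977]
 [ 0.001 -1.    -0.001]] [ 0.17154208  0.37523763 -0.40737607]
[0.0015, 0.0072, -0.0, 0.0, 0.0, 0.0]
```

View pics/v6.png

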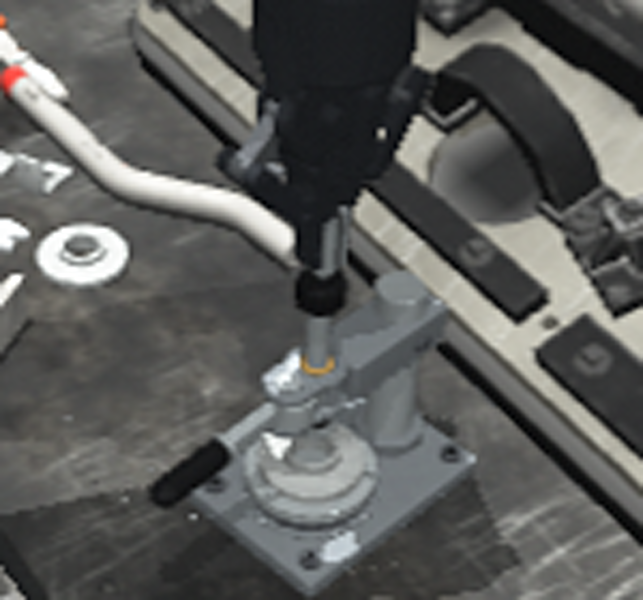

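>>> {"name": "step_arm", "arguments": {
  "plan": [
    [0.001,0.004,0,0,0,0,0],
    [0.001,0.008,0,0,0,0,0],
    [0.001,0.011,0,0,0,0,0],
    [0.001,0.014,0,0,0,0,0],
    [0.001,0.017,0,0,0,0,0],
    [0.001,0.02,0,0,0,0,0],
    [0.001,0.023,0,0,0,0,0],
    [0.001,0.026,0,0,0,0,0]
  ]
}}

```text
clock: 7.45
position: [0.561, -0.0536, 0.2349]
eef_rot: [[0.977, -0.0, -0.214], [0.214, 0.0, 0.977], [-0.0, -1.0, 0.0]]
ft_force: [-1.4, -0.8, 1.8]
grip_width: 0.002
```

>>> {"name": "step_arm", "arguments": {
  "plan": [
    [0,0.001,0,0,0,0,0],
    [0,0.002,0,0,0,0,0]
  ]
}}

```text
clock: 7.7
position: [0.561, -0.0536, 0.2335]
eef_rot: [[0.977, -0.0, -0.214], [0.214, 0.0, 0.977], [-0.0, -1.0, 0.0]]
ft_force: [-1.4, 0.2, 1.3]
grip_width: 0.004
```

>>> {"name": "step_arm", "arguments": {
  "plan": [
    [0,0.001,0,0,0,0,0],
    [0,0.001,0,0,0,0,0]
  ]
}}

```text
clock: 7.95
position: [0.5611, -0.0536, 0.2327]
eef_rot: [[0.977, 0.0, -0.214], [0.214, 0.0, 0.977], [0.0, -1.0, 0.0]]
ft_force: [-0.9, -0.3, -0.0]
grip_width: -0.0
```

```bash
python3 look.py 7 270 350 170 250
```

```text
(no output)
```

View pics/v7.png

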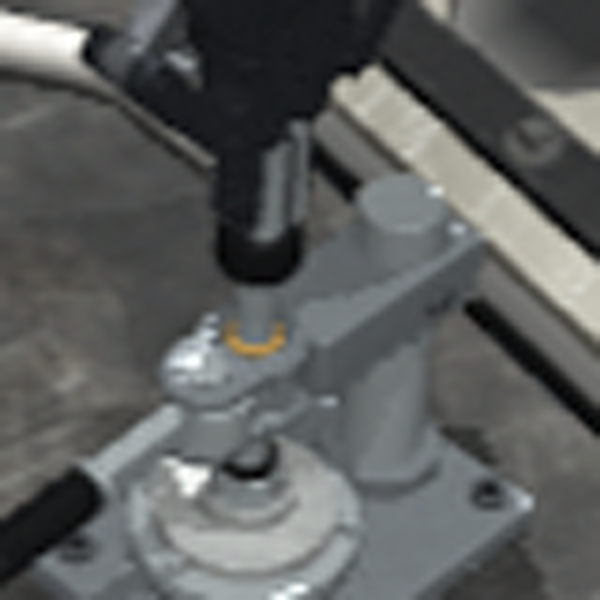

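>>> {"name": "step_arm", "arguments": {
  "plan": [
    [0,0.001,0,0,0,0,0],
    [0,0.002,0,0,0,0,0]
  ]
}}

```text
clock: 8.25
position: [0.5611, -0.0536, 0.2313]
eef_rot: [[0.977, 0.0, -0.214], [0.214, -0.0, 0.977], [0.0, -1.0, -0.0]]
ft_force: [-0.1, -0.6, 1.6]
grip_width: -0.0
```

>>> {"name": "step_arm", "arguments": {
  "plan": [
    [0,0.001,0,0,0,0,0]
  ]
}}

```text
clock: 8.38
position: [0.5611, -0.0536, 0.2305]
eef_rot: [[0.977, 0.0, -0.214], [0.214, -0.0, 0.977], [0.0, -1.0, -0.0]]
ft_force: [-0.3, 0.3, 1.3]
grip_width: 0.002
```

>>> {"name": "step_arm", "arguments": {
  "plan": [
    [0,0.0005,0,0,0,0,0],
    [0,0.001,0,0,0,0,0]
  ]
}}

```text
clock: 8.62
position: [0.5611, -0.0536, 0.2298]
eef_rot: [[0.977, 0.0, -0.214], [0.214, -0.0, 0.977], [0.0, -1.0, -0.0]]
ft_force: [-0.4, 0.6, 1.8]
grip_width: 0.0
```

>>> {"name": "step_arm", "arguments": {
  "plan": [
    [0,0.0005,0,0,0,0,0]
  ]
}}

```text
clock: 8.75
position: [0.5611, -0.0536, 0.2294]
eef_rot: [[0.977, 0.0, -0.214], [0.214, -0.0, 0.977], [0.0, -1.0, -0.0]]
ft_force: [0.0, 0.7, 1.2]
grip_width: -0.004
```

>>> {"name": "step_arm", "arguments": {
  "plan": [
    [0,0.0005,0,0,0,0,0]
  ]
}}

```text
clock: 8.88
position: [0.5611, -0.0536, 0.229]
eef_rot: [[0.977, 0.0, -0.214], [0.214, -0.0, 0.977], [0.0, -1.0, -0.0]]
ft_force: [-0.4, -0.3, 0.9]
grip_width: 0.003
```

>>> {"name": "step_arm", "arguments": {
  "plan": [
    [0,0.0005,0,0,0,0,0]
  ]
}}

```text
clock: 9.0
position: [0.5611, -0.0536, 0.2286]
eef_rot: [[0.977, 0.0, -0.214], [0.214, -0.0, 0.977], [0.0, -1.0, -0.0]]
ft_force: [0.4, -1.0, 1.9]
grip_width: 0.003
```

>>> {"name": "step_arm", "arguments": {
  "plan": [
    [0,0.0005,0,0,0,0,0]
  ]
}}

```text
clock: 9.12
position: [0.5611, -0.0536, 0.2283]
eef_rot: [[0.977, 0.0, -0.214], [0.214, -0.0, 0.977], [0.0, -1.0, -0.0]]
ft_force: [0.9, -0.3, 1.4]
grip_width: -0.001
```

>>> {"name": "step_arm", "arguments": {
  "plan": [
    [0,0.0005,0,0,0,0,0]
  ]
}}

```text
clock: 9.25
position: [0.561, -0.0536, 0.2279]
eef_rot: [[0.977, 0.0, -0.214], [0.214, -0.0, 0.977], [0.0, -1.0, -0.0]]
ft_force: [0.6, 0.1, 2.0]
grip_width: -0.002
```

```bash
python3 look.py 8 290 330 200 240
```

```text
(no output)
```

View pics/v8.png

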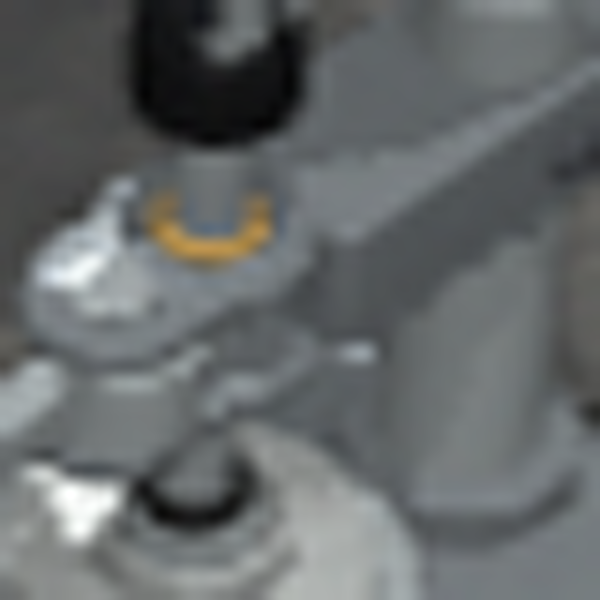

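>>> {"name": "step_arm", "arguments": {
  "plan": [
    [0,0.0005,0,0,0,0,0]
  ]
}}

```text
clock: 9.43
position: [0.5611, -0.0536, 0.2275]
eef_rot: [[0.977, 0.0, -0.214], [0.214, -0.0, 0.977], [0.0, -1.0, -0.0]]
ft_force: [0.6, 0.0, 1.7]
grip_width: -0.001
```

>>> {"name": "step_arm", "arguments": {
  "plan": [
    [0,0.0005,0,0,0,0,0]
  ]
}}

```text
clock: 9.55
position: [0.5611, -0.0536, 0.2272]
eef_rot: [[0.977, 0.0, -0.214], [0.214, -0.0, 0.977], [0.0, -1.0, -0.0]]
ft_force: [0.4, 0.0, 3.0]
grip_width: 0.002
```

>>> {"name": "step_arm", "arguments": {
  "plan": [
    [0,0.0005,0,0,0,0,0]
  ]
}}

```text
clock: 9.68
position: [0.5611, -0.0536, 0.227]
eef_rot: [[0.977, 0.0, -0.214], [0.214, -0.0, 0.977], [0.0, -1.0, -0.0]]
ft_force: [-0.3, 0.8, 3.9]
grip_width: -0.002
```

>>> {"name": "step_arm", "arguments": {
  "plan": [
    [0,0.0005,0,0,0,0,0]
  ]
}}

```text
clock: 9.8
position: [0.5611, -0.0536, 0.2268]
eef_rot: [[0.977, 0.001, -0.214], [0.214, -0.0, 0.977], [0.0, -1.0, -0.0]]
ft_force: [0.0, 1.6, 6.8]
grip_width: 0.003
```

>>> {"name": "step_arm", "arguments": {
  "plan": [
    [0,0,0,0,0,0,0]
  ]
}}

```text
clock: 9.93
position: [0.5611, -0.0536, 0.2268]
eef_rot: [[0.977, 0.001, -0.214], [0.214, -0.0, 0.977], [0.001, -1.0, -0.0]]
ft_force: [-1.1, 0.2, 5.5]
grip_width: -0.008
```

>>> {"name": "step_arm", "arguments": {
  "plan": [
    [0,0,0,0,0,0,0]
  ]
}}

```text
clock: 10.05
position: [0.5611, -0.0536, 0.2268]
eef_rot: [[0.977, 0.001, -0.214], [0.214, -0.0, 0.977], [0.0, -1.0, -0.0]]
ft_force: [0.0, 0.1, 5.2]
grip_width: -0.0
```

>>> {"name": "step_arm", "arguments": {
  "plan": [
    [0,-0.002,0,0,0,0,0],
    [0,-0.01,0,0,0,0,0],
    [0,-0.04,0,0,0,0,0],
    [0,-0.08,0,0,0,0,0],
    [0,-0.08,0,0,0,0,0]
  ]
}}

```text
clock: 10.68
position: [0.5615, -0.0537, 0.2886]
eef_rot: [[0.977, 0.004, -0.214], [0.214, -0.001, 0.977], [0.004, -1.0, -0.002]]
ft_force: [0.1, -0.5, 1.0]
grip_width: -0.001
```

```bash
python3 look.py 9 230 380 150 290
python3 - <<'E'
from h import *
s=state();p,R=s["position"],s["eef_rot"];print(p,s["ft_force"])
for z in (.287,.157): print(row(p,R,[*fing(1.57,.086,-.04),z],Rdown(YAW+np.pi/2-1.57)))
S=load("scene9.npz");T=load("top0.npz")
print(onz(T,(174,226),.02),onz(T,(185,262),.03))
# knob depth
for v in range(188,204,2): print([back(S,v,u)[2].round(4) for u in (302,304,306,308)])
E
```

```text
[ 0.56104727 -0.05359977  0.28700648] [-0.57819783 -0.23720819 -0.71406371]
[-0.1417, -0.0002, 0.055, 0.0004, 0.0075, 0.0006]
[-0.1419, 0.1731, 0.0552, 0.0004, 0.0075, 0.0006]
[0.54985893 0.20324108 0.02      ] [0.46636465 0.17740183 0.03      ]
[np.float64(-0.0012), np.float64(-0.0002), np.float64(0.0009), np.float64(0.0282)]
[np.float64(0.0031), np.float64(0.0018), np.float64(0.0005), np.float64(0.0029)]
[np.float64(0.0012), np.float64(0.0023), np.float64(0.002), np.float64(0.0001)]
[np.float64(0.003), np.float64(-0.0004), np.float64(0.0009), np.float64(0.0021)]
[np.float64(0.0014), np.float64(-0.0014), np.float64(-0.0004), np.float64(0.0013)]
[np.float64(0.155), np.float64(0.1566), np.float64(0.157), np.float64(0.0003)]
[np.float64(0.1553), np.float64(0.1542), np.float64(0.1534), np.float64(0.1541)]
[np.float64(0.153), np.float64(0.1548), np.float64(0.1551), np.float64(0.1565)]
```

View pics/v9.png

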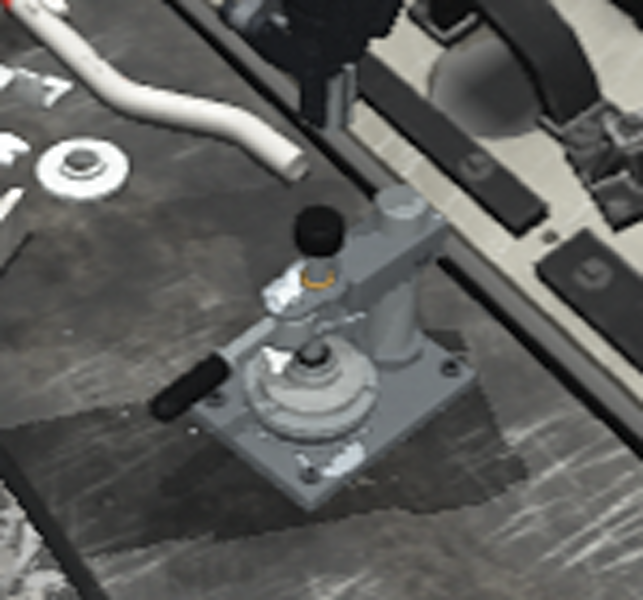

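>>> {"name": "step_arm", "arguments": {
  "plan": [
    [-0.07,0,0.028,0,0,0,0],
    [-0.142,0,0.055,0,0,0,0],
    [-0.142,0.06,0.055,0,0.007,0,0],
    [-0.142,0.13,0.055,0,0.007,0,0],
    [-0.142,0.172,0.055,0,0.007,0,0],
    [-0.142,0.172,0.055,0,0.007,0,0],
    [-0.142,0.172,0.055,0,0.007,0,0]
  ]
}}

```text
clock: 11.6
position: [0.4485, -0.0362, 0.1582]
eef_rot: [[0.98, 0.001, -0.199], [0.199, -0.0, 0.98], [0.001, -1.0, -0.0]]
ft_force: [0.2, 0.8, 0.4]
grip_width: -0.0
```

```bash
python3 look.py 10 210 360 130 270
python3 - <<'E'
from h import *
s=state();p,R=s["position"],s["eef_rot"];print(p,s["ft_force"])
for sd,th in ((.03,1.57),(.019,1.57),(.019,1.45),(.019,1.3),(.019,1.15),(.019,1.0),(.019,.85),(.019,.7),(.019,.55)): print(th,row(p,R,[*fing(th,.086,-sd),.157],Rdown(YAW+np.pi/2-th)))
E
```

```text
[ 0.44865063 -0.03620264  0.15847573] [-0.14099366  0.42833062 -0.33002868]
1.57 [-0.0003, 0.002, -0.013, 0.0005, 0.0005, 0.0008]
1.57 [-0.0003, 0.002, -0.0277, 0.0005, 0.0005, 0.0008]
1.45 [-0.0025, 0.002, -0.0416, 0.0006, -0.0568, 0.0008]
1.3 [-0.003, 0.002, -0.0592, 0.0006, -0.1284, 0.0007]
1.15 [-0.0007, 0.002, -0.0766, 0.0007, -0.2001, 0.0007]
1.0 [0.0041, 0.0021, -0.0936, 0.0007, -0.2717, 0.0007]
0.85 [0.0113, 0.0021, -0.1096, 0.0008, -0.3433, 0.0006]
0.7 [0.0209, 0.0021, -0.1243, 0.0008, -0.4149, 0.0005]
0.55 [0.0326, 0.0022, -0.1375, 0.0009, -0.4865, 0.0005]
```

View pics/v10.png

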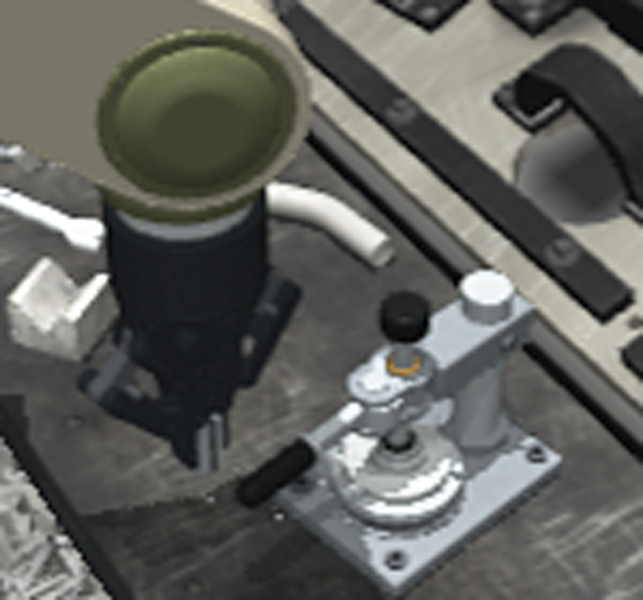

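>>> {"name": "step_arm", "arguments": {
  "plan": [
    [0,0.001,-0.02,0,0,0,0],
    [-0.002,0.001,-0.042,0,-0.057,0,0],
    [-0.003,0.001,-0.059,0,-0.128,0,0],
    [-0.001,0.001,-0.077,0,-0.2,0,0],
    [0.004,0.001,-0.094,0,-0.272,0,0],
    [0.011,0.001,-0.11,0,-0.343,0,0],
    [0.021,0.001,-0.124,0,-0.415,0,0],
    [0.0325,0.001,-0.1375,0,-0.487,0,0]
  ]
}}

```text
clock: 12.65
position: [0.4926, -0.1334, 0.1572]
eef_rot: [[0.339, -0.0, -0.941], [0.941, -0.0, 0.339], [-0.0, -1.0, 0.0]]
ft_force: [-2.3, 2.9, 1.7]
grip_width: 0.0
```

```bash
python3 look.py 11 230 380 130 270
python3 - <<'E'
from h import *
s=state();p,R=s["position"],s["eef_rot"];print(p,s["ft_force"])
for th in (.55,.45,.35,.25,.2,.15,.1,.05,0,-.05): print(th,row(p,R,[*fing(th,.086,-.019),.157],Rdown(YAW+np.pi/2-th)))
E
```

```text
[ 0.49379609 -0.13426852  0.15724622] [0.62076921 0.03370682 0.81456661]
0.55 [0.0021, 0.0003, 0.0016, 0.0007, 0.0051, -0.0001]
0.45 [0.0, 0.0003, -0.01, 0.0007, -0.0426, -0.0002]
0.35 [-0.0009, 0.0004, -0.0217, 0.0007, -0.0904, -0.0002]
0.25 [-0.0006, 0.0004, -0.0334, 0.0007, -0.1381, -0.0002]
0.2 [-0.0, 0.0004, -0.0392, 0.0007, -0.162, -0.0003]
0.15 [0.0008, 0.0004, -0.045, 0.0007, -0.1859, -0.0003]
0.1 [0.002, 0.0004, -0.0508, 0.0007, -0.2097, -0.0003]
0.05 [0.0034, 0.0004, -0.0565, 0.0006, -0.2336, -0.0003]
0 [0.0051, 0.0004, -0.0621, 0.0006, -0.2575, -0.0003]
-0.05 [0.0071, 0.0004, -0.0676, 0.0006, -0.2814, -0.0003]
```

View pics/v11.png

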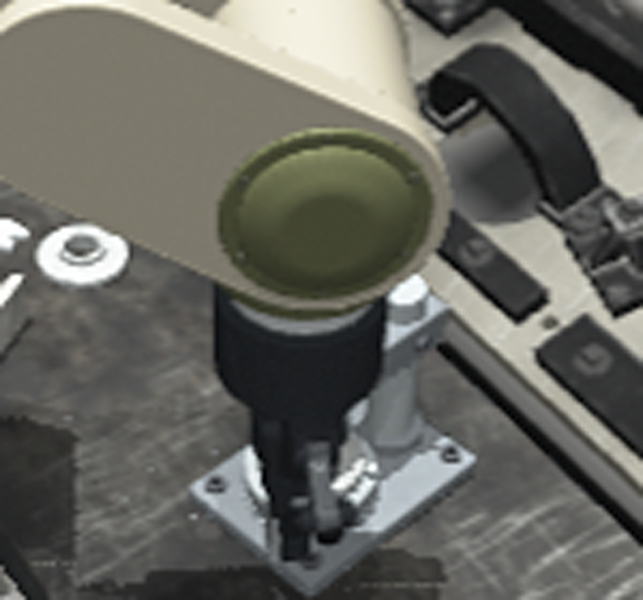

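>>> {"name": "step_arm", "arguments": {
  "plan": [
    [0.001,0,-0.01,0,-0.043,0,0],
    [0,0,-0.022,0,-0.09,0,0],
    [0,0,-0.033,0,-0.138,0,0],
    [0,0,-0.039,0,-0.162,0,0],
    [0.001,0,-0.045,0,-0.186,0,0],
    [0.002,0,-0.051,0,-0.21,0,0],
    [0.003,0,-0.0555,0,-0.23,0,0]
  ]
}}

```text
clock: 13.58
position: [0.5319, -0.1451, 0.157]
eef_rot: [[-0.13, -0.001, -0.992], [0.992, -0.0, -0.13], [-0.0, -1.0, 0.001]]
ft_force: [-3.3, -1.7, 0.6]
grip_width: 0.002
```

Run:
```python
from h import *
s=state();p,R=s["position"],s["eef_rot"];print(p,s["ft_force"])
for th in (.05,0,-.05): print(th,row(p,R,[*fing(th,.086,-.019),.157],Rdown(YAW+np.pi/2-th)))
```

```text
[ 0.5319244  -0.14512054  0.15696681] [-3.3219888  -1.67784736  0.60484542]
0.05 [-0.0016, -0.0, -0.0034, -0.0006, -0.0089, -0.0001]
0 [-0.0027, -0.0001, -0.0091, -0.0006, -0.0327, -0.0001]
-0.05 [-0.0034, -0.0001, -0.015, -0.0006, -0.0566, -0.0]
```

Now step slowly to the end stop, watching the force.

>>> {"name": "step_arm", "arguments": {
  "plan": [
    [-0.001,0,-0.002,0,-0.01,0,0],
    [-0.002,0,-0.004,0,-0.02,0,0],
    [-0.002,0,-0.006,0,-0.025,0,0]
  ]
}}

```text
clock: 13.95
position: [0.5372, -0.1455, 0.1569]
eef_rot: [[-0.183, 0.0, -0.983], [0.983, -0.0, -0.183], [-0.0, -1.0, -0.0]]
ft_force: [-4.7, -1.2, 1.4]
grip_width: 0.001
```

>>> {"name": "step_arm", "arguments": {
  "plan": [
    [0,0,-0.001,0,0,0,0]
  ]
}}

```text
clock: 14.08
position: [0.5379, -0.1454, 0.1568]
eef_rot: [[-0.183, 0.0, -0.983], [0.983, -0.001, -0.183], [-0.001, -1.0, 0.0]]
ft_force: [-4.5, -1.5, 2.1]
grip_width: -0.001
```

>>> {"name": "step_arm", "arguments": {
  "plan": [
    [0,0,-0.001,0,0,0,0]
  ]
}}

```text
clock: 14.2
position: [0.5389, -0.1453, 0.1568]
eef_rot: [[-0.183, 0.001, -0.983], [0.983, -0.001, -0.183], [-0.001, -1.0, -0.001]]
ft_force: [-2.5, -1.3, 0.7]
grip_width: -0.003
```

>>> {"name": "step_arm", "arguments": {
  "plan": [
    [0,0,-0.001,0,0,0,0]
  ]
}}

```text
clock: 14.32
position: [0.5396, -0.1452, 0.1568]
eef_rot: [[-0.183, 0.001, -0.983], [0.983, -0.001, -0.183], [-0.001, -1.0, -0.0]]
ft_force: [-2.8, -2.8, 1.4]
grip_width: -0.001
```

>>> {"name": "step_arm", "arguments": {
  "plan": [
    [0,0,-0.001,0,0,0,0],
    [0,0,-0.002,0,0,0,0]
  ]
}}

```text
clock: 14.58
position: [0.5405, -0.145, 0.1566]
eef_rot: [[-0.183, -0.001, -0.983], [0.983, -0.001, -0.183], [-0.001, -1.0, 0.001]]
ft_force: [-6.9, -4.2, 2.7]
grip_width: -0.004
```

>>> {"name": "step_arm", "arguments": {
  "plan": [
    [0,0,-0.001,0,0,0,0],
    [0,0,-0.002,0,0,0,0]
  ]
}}

```text
clock: 14.82
position: [0.5411, -0.1449, 0.1565]
eef_rot: [[-0.183, -0.004, -0.983], [0.983, -0.001, -0.183], [-0.0, -1.0, 0.004]]
ft_force: [-12.3, -6.5, 5.3]
grip_width: -0.004
```

>>> {"name": "step_arm", "arguments": {
  "plan": [
    [0,0,-0.001,0,0,0,0],
    [0,0,-0.002,0,0,0,0]
  ]
}}

```text
clock: 15.08
position: [0.5417, -0.1448, 0.1564]
eef_rot: [[-0.183, -0.006, -0.983], [0.983, -0.001, -0.183], [0.0, -1.0, 0.007]]
ft_force: [-17.9, -8.7, 7.2]
grip_width: 0.003
```

>>> {"name": "step_arm", "arguments": {
  "plan": [
    [0,0,0.005,0,0,0,0],
    [0,0,0.02,0,0,0,0],
    [0,0,0.04,0,0,0,0],
    [0,-0.05,0.05,0,0,0,0],
    [0,-0.13,0.06,0,0,0,0],
    [0,-0.2,0.06,0,0,0,0],
    [0,-0.2,0.1,0,0,0,0],
    [0,-0.2,0.16,0,0,0,0]
  ]
}}

```text
clock: 16.08
position: [0.4252, -0.1658, 0.3068]
eef_rot: [[-0.184, 0.002, -0.983], [0.983, -0.0, -0.184], [-0.001, -1.0, -0.002]]
ft_force: [-0.2, -0.6, -0.1]
grip_width: -0.004
```

>>> {"name": "step_arm", "arguments": {
  "plan": [
    [0.08,0,0.08,0,0,0,0],
    [0.16,0,0.08,0,0,0,0],
    [0.24,0,0.1,0,0,0,0],
    [0.32,0,0.1,0,0,0,0],
    [0.4,0,0.1,0,0,0,0],
    [0.4,0,0.1,0,0,0,0],
    [0.4,0,0.1,0,0,0,0]
  ]
}}

```text
clock: 16.95
position: [0.297, 0.1154, 0.3066]
eef_rot: [[-0.185, 0.0, -0.983], [0.983, 0.0, -0.185], [0.0, -1.0, -0.0]]
ft_force: [-0.5, -0.1, 0.3]
grip_width: 0.001
```

Run:
```python
from h import *
from workcell import camera
for n in("scene","top"):
    c=camera(n); np.savez(f"{n}F.npz",**c)
S=load("sceneF.npz");T=load("topF.npz")
a=S["color"][170:280,250:370]; b=T["color"][150:250,240:350]
cv2.imwrite("pics/sF.png",cv2.resize(a,None,fx=5,fy=5,interpolation=2))
cv2.imwrite("pics/tF.png",cv2.resize(b,None,fx=6,fy=6,interpolation=2))
cv2.imwrite("pics/topF.png",T["color"])
print(state()["position"],state()["ft_force"])
```

```text
[0.2976141  0.11427708 0.30655849] [ 0.16228636 -0.8278159   0.42440983]
```

View pics/sF.png

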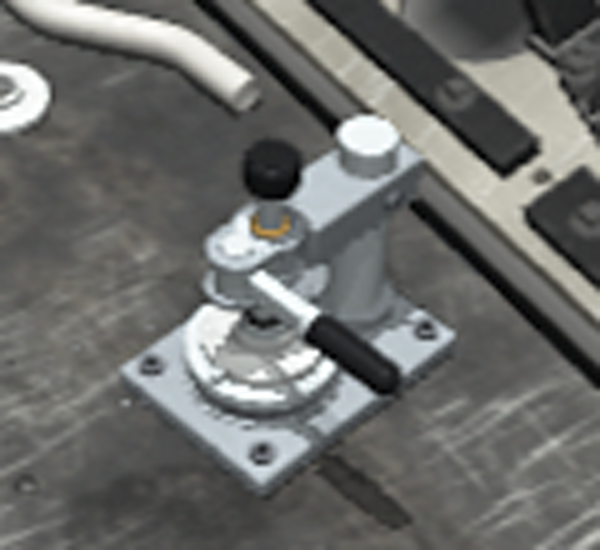

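View pics/tF.png

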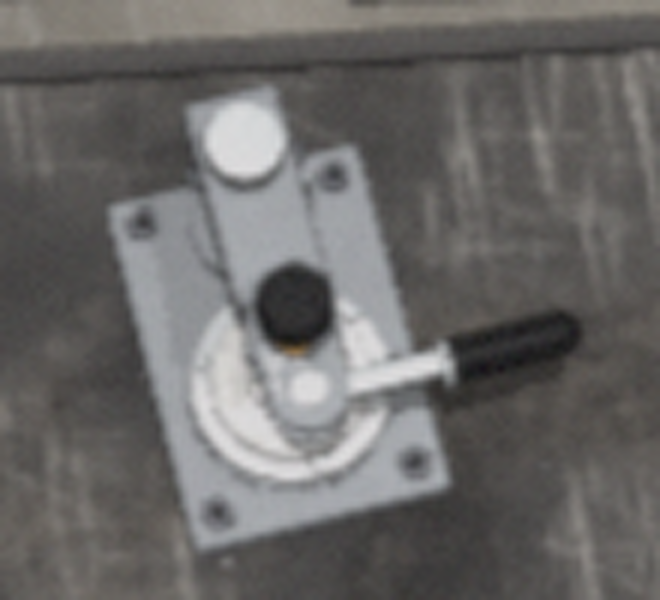

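View pics/topF.png

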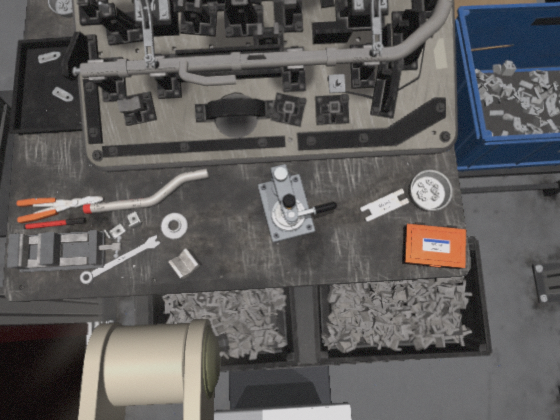

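Run:
```python
from h import *
A=load("scene9.npz");B=load("sceneF.npz");C=load("scene0.npz")
for X in(C,A,B):
    g=X["color"][185:215,295:315]
    m=(g.max(2)<60).astype(float);ys,xs=np.nonzero(m[:,:]);print(ys.mean()+185,xs.mean()+295,m.sum(), np.round(g.max(2)[:,9],0).tolist())
p,_=cv2.phaseCorrelate(A["color"][196:212,296:314,1].astype(float),B["color"][196:212,296:314,1].astype(float));print("shift 9->F",p)
d=np.abs(load("top0.npz")["color"].astype(int)-load("topF.npz")["color"]).max(2)
for n,(x,y) in dict(spare=(174,226),vee=(185,262),gauge=(385,205)).items(): print(n,d[y-20:y+20,x-25:x+25].max(),d[y-20:y+20,x-25:x+25].mean())
z=[back(B,v,u)[2] for v in range(199,203) for u in range(302,307)];z9=[back(A,v,u)[2] for v in range(199,203) for u in range(302,307)]
print(np.median(z),np.median(z9))
```

```text
195.30857142857144 305.24 175.0 [68, 94, 90, 86, 86, 87, 54, 37, 36, 37, 38, 36, 54, 40, 28, 21, 15, 16, 12, 108, 109, 108, 108, 108, 107, 110, 117, 117, 116, 117]
200.03488372093022 304.7848837209302 172.0 [71, 98, 94, 89, 89, 87, 83, 73, 71, 71, 69, 70, 60, 25, 22, 24, 25, 26, 24, 36, 29, 20, 18, 16, 13, 84, 112, 113, 111, 112]
199.87037037037038 304.84567901234567 162.0 [72, 98, 95, 89, 89, 88, 84, 80, 82, 81, 81, 82, 71, 43, 37, 41, 38, 41, 35, 62, 43, 21, 19, 18, 12, 95, 113, 114, 113, 113]
shift 9->F (0.0437109176613113, 0.3165193929914629)
spare 9 2.6365
vee 11 2.7235
gauge 9 2.4615
0.15558393903349937 0.15460239332151582
```

```bash
python3 -c "
from workcell import close_job,monitor
print(close_job())"
```

```text
the job is handed in; nothing more can be done
None
```

The stop rod now rests on the sample flange with its clamp lever closed against the end stop. The job is handed in; my last clock reading was about 17 s.

- **Opening the lever:** I pushed the grip from closed to about 1.57 rad with the shut fingers.
- **Setting the rod:** I pushed the knob down in steps of about 0.4 mm. The force stayed around 1.5 N while the rod slid, then rose when the foot met the hub. I stopped at about 5.4 N on the knob, which puts roughly 4 N on the flange, and then lifted off.
- **Closing the lever:** I swung it back past the stiff spot until the end stop pushed back with about 20 N. I then moved the arm clear, touching nothing.

**Last checks:**
- The lever looks the same in the pictures as it did closed at the start.
- The knob top is at about 155 mm. That agrees with the reading taken before closing to within the pictures' resolution, roughly 0.5 mm; the small pixel shifts measured were under that and differed in sign.
- The spare flange, V-block and gauge show no change in the before and after pictures, beyond image noise.
- I did not feel for the foot's contact again after closing, so contact rests on the force readings and the unchanged knob height.

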